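Make up a connector kit on the harness bench

TASK

Make up the connector kit: stand the two square-flanged connectors upright in the larger bay of the black tray and the hexagonal cable gland upright in its smaller bay, and stack the two windowed plates on the sloping shelf, the large one underneath and the small one on top, both lying flat, lengthwise and centred across the shelf, each with a short edge up against the backstop. Leave the round-flanged connector and the plate without a window where they are.

Things in the scene. Friction and masses are not known exactly. Their poses are not given: they have to be found in the camera images.
- square_a_c (a point): Square-flanged connector, one of two alike. Upright, 46 mm tall, metal: bright square flange 48 x 48 mm and 4 mm thick as its foot, then a dark round barrel of 24 mm diameter up to the top, which shows a black insert with six brass pins. Loose, about 70 g. This point is its centre: on its axis, 23 mm above its underside.
- square_b_c (a point): Square-flanged connector, the other of the two alike. Upright, 46 mm tall, metal: bright square flange 48 x 48 mm and 4 mm thick as its foot, then a dark round barrel of 24 mm diameter up to the top, which shows a black insert with six brass pins. Loose, about 70 g. This point is its centre: on its axis, 23 mm above its underside.
- gland_c (a point): Hexagonal cable gland. Upright, 46 mm tall, metal: bright hexagon block 42 mm across its flats and 14 mm tall as its foot, then a dark round barrel of 24 mm diameter up to the top, which shows a black insert with six brass pins. Loose, about 70 g. This point is its centre: on its axis, 23 mm above its underside.
- round_conn_c (a point): Look-alike that does not belong: round-flanged connector. Upright, 46 mm tall, metal: bright round flange 50 mm in diameter and 4 mm thick as its foot, then a dark round barrel of 24 mm diameter up to the top, which shows a black insert with six brass pins. Loose, about 70 g. This point is its centre: on its axis, 23 mm above its underside.
- plate_large_c (a point): Flat bare-aluminium plate 80 x 56 mm, 8 mm thick, lying flat, with an oblong window 40 x 22 mm through its middle, with a dark dot near each corner. Loose, about 90 g. This point is its centre, 4 mm above its underside; x lies along its long side, y along its short side, z up.
- plate_small_c (a point): Flat bare-aluminium plate 64 x 44 mm, 8 mm thick, lying flat, with an oblong window 32 x 16 mm through its middle, with a dark dot near each corner. Loose, about 56 g. This point is its centre, 4 mm above its underside; x lies along its long side, y along its short side, z up.
- plate_blank_c (a point): Look-alike that does not belong: Flat bare-aluminium plate 64 x 44 mm, 8 mm thick, lying flat, solid, without a window, with a dark dot near each corner. Loose, about 56 g. This point is its centre, 4 mm above its underside; x lies along its long side, y along its short side, z up.
- tray: Low black tray, fixed to the table, 220 mm long (its x) by 90 mm wide (its y), outer walls and the one cross wall 4 mm thick and 16 mm high, floor 4 mm thick. Origin at the centre of its underside, on the table. The cross wall stands at x = 32 to 36 mm: the larger bay is inside x = -106 to 32 mm, the smaller bay inside x = 36 to 106 mm, both inside y = -41 to 41 mm.
- shelf: Sloping shelf of a fixed grey stand: 38 mm wide (plates overhang), 102 mm long, falling 18 degrees towards the robot, with an upright backstop 50 mm wide, 24 mm high across its low end. Origin on the shelf surface at the middle of the backstop's foot, 35 mm above the table; x runs up the slope, y across, z square to the surface. Friction may keep plates from sliding by themselves.
Things that resemble listed ones, but are neither listed nor needed, are in the scene too. What is shaped like the part that bears square_a_c but green or purple is not meant. Leave any blue or purple look-alike of the part that bears gland_c alone.

How it is judged:
At the end, for the whole second after the job is handed in: Squares upright on the larger bay's floor, gland in the smaller, centres 6 mm inside the walls; large plate on the shelf, small on it, flat (0.1 rad), straight (0.15 rad), centred within 12 mm, short edge within 8 mm of the backstop; all at rest; look-alikes within 15 mm of their start (x of square_a_c in the frame of tray between -0.1 and 0.026 m and y of square_a_c in the frame of tray between -0.035 and 0.035 m and z of square_a_c in the frame of tray between 0.022 and 0.032 m and angle between each of square_a_c, square_b_c, gland_c's own z axis and vertical below 0.12 rad and linear speed of each of square_a, square_b, gland, plate_large, plate_small below 0.02 m/s and x of square_b_c in the frame of tray between -0.1 and 0.026 m and y of square_b_c in the frame of tray between -0.035 and 0.035 m and z of square_b_c in the frame of tray between 0.022 and 0.032 m and x of gland_c in the frame of tray between 0.042 and 0.1 m and y of gland_c in the frame of tray between -0.035 and 0.035 m and z of gland_c in the frame of tray between 0.022 and 0.032 m and x of plate_large_c in the frame of shelf between 0.037 and 0.048 m and y of plate_large_c in the frame of shelf between -0.012 and 0.012 m and z of plate_large_c in the frame of shelf between 0.001 and 0.007 m and angle between the z axis of each of plate_large_c, plate_small_c and the z axis of shelf, either way round below 0.1 rad and angle between the x axis of each of plate_large_c, plate_small_c and the x axis of shelf, either way round below 0.15 rad and x of plate_small_c in the frame of shelf between 0.029 and 0.04 m and y of plate_small_c in the frame of shelf between -0.012 and 0.012 m and z of plate_small_c in the frame of shelf between 0.009 and 0.015 m and distance of each of round_conn_c, plate_blank_c from where it was at the start of the episode below 0.015 m); the robot touches nothing.
It fails at once if the round-flanged connector is shifted by more than 30 mm (distance of round_conn_c from where it was at the start of the episode above 0.03 m).
It fails at once if the plate without a window is shifted by more than 30 mm (distance of plate_blank_c from where it was at the start of the episode above 0.03 m).
It also fails if it takes over 125 s, if anything falls off the work surface, if the arm or the gripper's body presses on something with over 40 N, if the wrist force passes 120 N, or if a joint passes its speed limit or range.

ROBOT

A 7-joint arm with a two-finger parallel gripper is mounted at the origin on the work surface. World frame = base frame: x ahead of the robot, y to its left, z up, the work surface at z = 0. Lengths are in m, angles in rad, forces in N, time in s.
With the tool pointing down it reaches from about 0.425 to 0.925 m from the base axis. Payload 6.8 kg.
Tool frame: the origin (TCP) lies at the very end of the fingers, on their centre line; the grasp point (between the pads) lies 19 mm behind it; z points along the fingers, y is the line along which they close (so a half turn about z gives the same grasp; the last joint's range is limited). The gripper opens to 85 mm and grips with 20 to 120 N. Pads are 22 mm wide; open, the fingers measure 114 mm over their backs; the gripper's body (76 mm by 85 mm) begins 54 mm behind the grasp point. The pads swing forward as they close: fully open they stand 13 mm farther back than shut.
Start: joints at [-1.338, 0.477, 0.022, 1.555, -0.011, 1.109, -0.083], TCP at [0.226, 0.636, 0.231] pointing down, gripper open.
Joint ranges: [-2.96, 2.96], [-0.34, 2.1], [-1.41, 1.46], [0.24, 2.44], [-1.37, 4.51], [0.17, 1.92], [-2.96, 2.96]. Speed limits (rad/s): [2.39, 2.39, 3.14, 3.14, 3.14, 3.14, 3.14].

INTERFACE

Orientations are given as a rotation vector (axis times angle).
In Python, from bench import monitor, optics, r gives the robot as it stands.
- The arm moves only by the shell command python3 -m crank 'ROWS' [OPENING] [FORCE]. ROWS is JSON, a list of rows, each a list of 2 entries, a list of its own where there are three numbers: the shift along the tool's x, y, z in cm, then the turn, a rotation vector about the tool's x, y, z in rad. A call has 1 to 5 rows; each row shifts and turns the commanded pose from where the row before left it, along the tool's axes as they then stand; what a row does not reach is not made up. A row lasts 1/10 s, in which the tool goes at most 50 mm and 8.59 degrees, less where a joint would pass 70% of its speed; a pose out of reach is approached as far as the arm can. A call is refused whole if a number of a shift passes 5 or a number of a turn 0.15, either way. A call with a gripper value outside its range is refused whole. OPENING is the finger opening in cm, from 0 to 8.54, set as the call begins (- or left out, the last holds). The fingers move at their own pace and stop on an object; FORCE is the grip in N (left out, the last holds). Time passes only in rows, so rows that do not move let the fingers close. It gives the time, the measured TCP pose, the force, the opening and the grip force at its end, in the units of the state.
- monitor.get_obs(): the state, without advancing time (a new reading comes with each control period).
- optics.grab_frame(name): name is "side" or "top"; returns (picture, depth): 400x640x3 uint8, red, green, blue; 400x640 float32, m along the optical axis (not along the pixel's ray), 0 where there is no reading.
- optics.camera_model(name): a dict with "vertical_fov" (degrees; the focal length in pixels is half the picture's height over the tangent of half this angle, whatever the lens; pixels are square), "cx", "cy" (the principal point, pixels), "D" ([k1, k2, p1, p2, k3] as OpenCV has them; the pictures are not rectified), "R" (3x3) and "t" (3): a world point X has camera coordinates R X + t. Camera axes: x right, y down, z forward; pixel columns grow to the right and rows downward; lengths in m; the calibration is good to about 2 mm. A picture is of the moment at which its call begins. camera_model takes no time and is no camera call.
- r.hand_in(): hands the job in; it is judged then, once.
The state is a dict: "clock": time; "joints": joint angles; "qvel": joint speeds; "tau": joint torques, N m; "tcp_pos": TCP position; "orientation": TCP orientation; "contact_force": force on the tool from outside, world axes, zero at the start; "moment": the same for the moment, N m; "grip_width": finger opening in m; "gripper_force": force on a finger pad.
Only numpy, scipy, OpenCV 4.12 (cv2) and the standard library are available. Lean on these libraries where they do the work, as an engineer would, in place of code of your own. Each camera call takes 0.05 s, during which the arm holds its last target. There are 200 camera calls.

## Working session

There is one attempt and no reset: what is moved stays moved. The work goes in short steps, Python scripts to look and compute and a shell command to move; the robot and the scene stay as the last step left them, time stands still between calls to the robot, and variables do not carry over. Pictures are saved under pics/ and viewed, at most 14 in all, crops included, and the job is handed in when it is done.

```bash
ls; mkdir -p pics
cat > h.py <<'E'
import numpy as np, cv2
from bench import monitor, optics, r
def cam(n):
    c=optics.camera_model(n); f=200/np.tan(np.radians(c["vertical_fov"])/2)
    return np.array([[f,0,c["cx"]],[0,f,c["cy"]],[0,0,1]]),np.array(c["D"],float),np.array(c["R"]),np.array(c["t"])
def ray(n,px):
    K,D,R,t=cam(n); u=cv2.undistortPoints(np.array(px,float).reshape(-1,1,2),K,D)[:,0]
    d=np.c_[u,np.ones(len(u))]@R; return -R.T@t,d
def onz(n,px,z):
    o,d=ray(n,px); return o+d*((z-o[2])/d[:,2])[:,None]
def cloud(n,dep):
    h,w=dep.shape; px=np.stack(np.meshgrid(np.arange(w),np.arange(h)),-1).reshape(-1,2)
    K,D,R,t=cam(n); u=cv2.undistortPoints(px.astype(float).reshape(-1,1,2),K,D)[:,0]
    P=(np.c_[u,np.ones(len(u))]*dep.reshape(-1,1)-t)@R; return P.reshape(h,w,3)
def proj(n,X):
    K,D,R,t=cam(n); return cv2.projectPoints(np.array(X,float).reshape(-1,1,3),cv2.Rodrigues(R)[0],t,K,D)[0][:,0]
E
python3 - <<'E'
from h import *
for n in("top","side"):
    p,d=optics.grab_frame(n); cv2.imwrite(f"pics/{n}0.png",p[...,::-1]); np.save(f"{n}0.npy",d)
    o,_=ray(n,[[320,200]]);print(n,o,onz(n,[[320,200],[0,0],[639,399]],0))
print(monitor.get_obs())
E
```

```text
pics
top [0.40143014 0.04366482 1.04820081] [[ 0.57851108  0.0083493   0.        ]
 [ 1.11876841  0.83663107  0.        ]
 [ 0.11323681 -0.70630349  0.        ]]
side [-0.01601537 -0.54447796  1.03564707] [[ 0.61431813  0.09200039  0.        ]
 [ 0.33814855  2.29685812  0.        ]
 [ 0.73713168 -0.86473426  0.        ]]
{'clock': 0.1, 'joints': array([-1.33813011,  0.47772592,  0.0223459 ,  1.55632487, -0.01148592,
        1.10929375, -0.08309933]), 'qvel': array([ 0.00040971,  0.00149347,  0.00238997, -0.00259652,  0.00067897,
        0.0006309 , -0.0015603 ]), 'tau': array([ 3.93833499e-03, -5.97758925e+01,  1.61354821e+00, -2.81955171e+01,
        1.29009364e-02,  5.02801646e-03,  2.84422401e-05]), 'tcp_pos': array([0.22543293, 0.63569287, 0.23042902]), 'orientation': array([-5.32625807e-01, -3.09596523e+00,  2.54012950e-03]), 'contact_force': array([1.04258608, 0.92123983, 0.39108309]), 'moment': array([ 0.00936885, -0.0339359 , -0.00086967]), 'gripper_force': 0.0, 'grip_width': 0.08535619602593462}
```

View pics/top0.png

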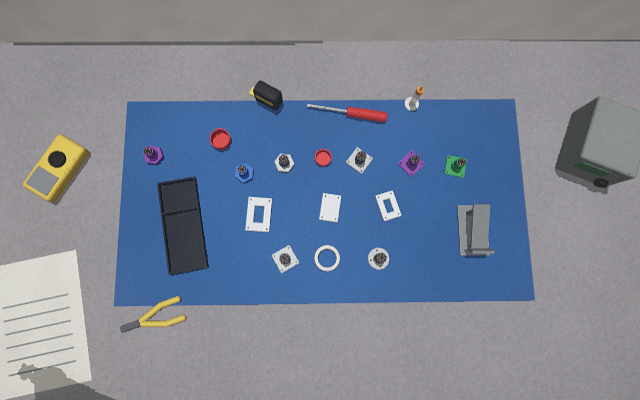

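View pics/side0.png

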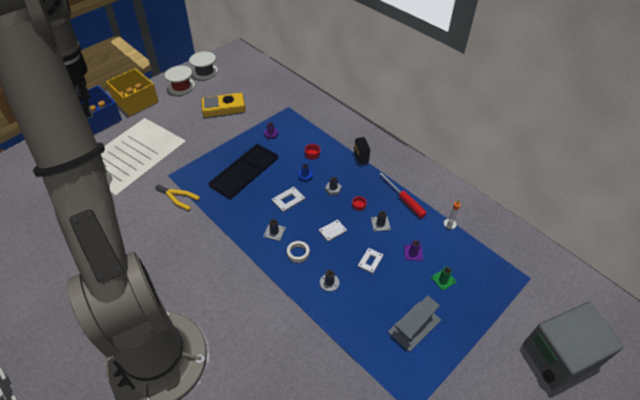

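```bash
cat > m.py <<'E'
from h import *
import sys
def blobs(img):
    hsv=cv2.cvtColor(img,cv2.COLOR_RGB2HSV)
    m=((hsv[...,1]<60)&(hsv[...,2]>150)).astype(np.uint8); m[:95]=0;m[305:]=0;m[:,:120]=0;m[:,530:]=0
    out=[]
    for c in cv2.findContours(m,cv2.RETR_EXTERNAL,cv2.CHAIN_APPROX_NONE)[0]:
        if cv2.contourArea(c)>60: out.append(c[:,0])
    return out
if __name__=="__main__":
    p=cv2.imread("pics/top0.png")[...,::-1].copy()
    for c in blobs(p):
        z=.004
        W=onz("top",c,z)[:,:2]
        (cx,cy),(w,h),a=cv2.minAreaRect((W*1000).astype(np.float32))
        if w<h: w,h,a=h,w,a-90
        print(c.mean(0).round(0),"ctr",round(cx,1),round(cy,1),"size",round(w,1),round(h,1),"long-axis yaw",round(a,1))
    d=np.load("top0.npy"); P=cloud("top",d)
    # dark tops
    for u,v in [(285,259),(360,159),(284,162),(378,258)]:
        Q=P[v-12:v+13,u-12:u+13].reshape(-1,3); T=Q[(Q[:,2]>.03)&(Q[:,2]<.07)]
        print(u,v,len(T),T.mean(0).round(4),(T[:,:2].max(0)+T[:,:2].min(0))/2,np.percentile(T[:,2],90))
    crop=p[130:285,225:405]; cv2.imwrite("pics/crop0.png",cv2.resize(crop,None,fx=3.8,fy=3.8,interpolation=cv2.INTER_CUBIC)[...,::-1])
    crop=p[165:285,145:215]; a=cv2.resize(crop,None,fx=4.5,fy=4.5,interpolation=cv2.INTER_CUBIC)
    crop=p[190:270,440:510]; b=cv2.resize(crop,(470,540),interpolation=cv2.INTER_CUBIC)
    cv2.imwrite("pics/crop1.png",np.hstack([a,b])[...,::-1])
E
python3 m.py
```

```text
[489. 303.] ctr 331.2 -378.8 size 192.4 6.8 long-axis yaw 89.1
[378. 258.] ctr 436.4 -126.2 size 49.3 47.4 long-axis yaw -2.1
[327. 258.] ctr 440.3 -4.5 size 59.1 58.4 long-axis yaw 89.2
[285. 259.] ctr 438.9 93.6 size 48.7 48.0 long-axis yaw 29.3
[258. 214.] ctr 545.9 157.0 size 81.9 56.5 long-axis yaw -4.9
[330. 207.] ctr 560.1 -14.8 size 66.1 44.4 long-axis yaw -9.4
[388. 205.] ctr 562.8 -155.2 size 65.4 44.9 long-axis yaw 16.9
[284. 162.] ctr 672.0 95.1 size 44.1 42.9 long-axis yaw 89.4
[359. 160.] ctr 676.7 -89.0 size 49.3 47.8 long-axis yaw -37.5
[522. 152.] ctr 664.6 -461.9 size 366.6 94.3 long-axis yaw -5.9
[451.  97.] ctr 839.8 -329.2 size 99.4 8.1 long-axis yaw 89.6
[351.  98.] ctr 826.0 -64.5 size 323.7 40.0 long-axis yaw 89.5
[162. 117.] ctr 793.8 396.3 size 410.2 216.1 long-axis yaw -51.2
285 259 86 [0.4397 0.0931 0.0466] [0.43990493 0.09349974] 0.04892446902327414
360 159 89 [ 0.6757 -0.0884  0.0451] [ 0.67664544 -0.08935836] 0.04844705148805694
284 162 95 [0.6691 0.0945 0.0448] [0.67058855 0.09461442] 0.04869329746973073
378 258 96 [ 0.4378 -0.1255  0.0457] [ 0.43812118 -0.12611552] 0.04860239969351181
```

View pics/crop0.png

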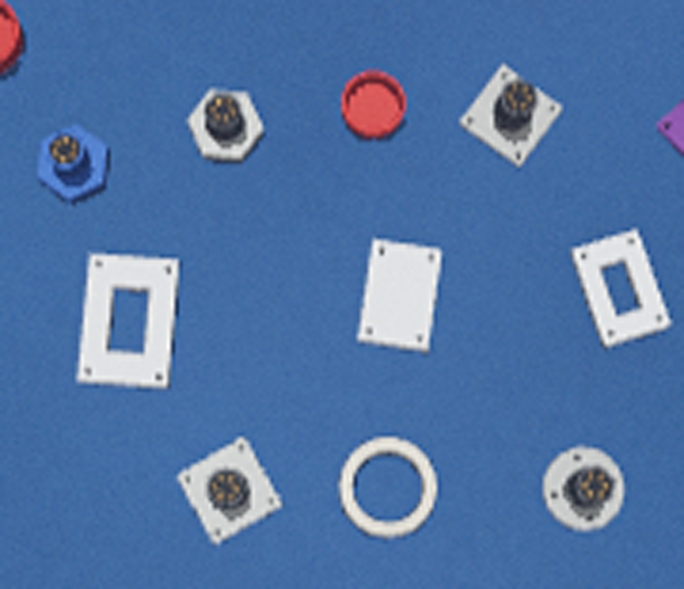

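View pics/crop1.png

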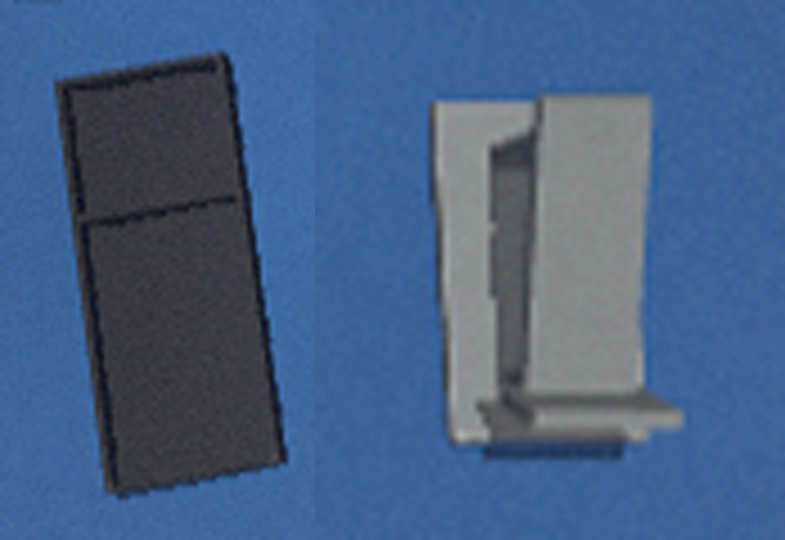

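Squares: (285,259) and (360,159), both bare metal with square flanges; the green (456,166) and purple (411,163) ones are look-alikes. The gland is (284,162), the bright hexagon, not the blue one (244,173). The round connector is at (378,258). Windowed plates: large (259,214), small (388,206); the blank is (330,207). The crop confirms all of these. Next I'll measure the tray and shelf.

```bash
python3 - <<'E'
from h import *
p=cv2.imread("pics/top0.png")
m=(p.max(2)<75).astype(np.uint8); m[:170]=0;m[280:]=0;m[:,:150]=0;m[:,215:]=0
cs=max(cv2.findContours(cv2.morphologyEx(m,cv2.MORPH_CLOSE,np.ones((3,3))),0,1)[0],key=cv2.contourArea)[:,0]
W=onz("top",cs,.016)
print("tray",cv2.minAreaRect((W[:,:2]*1000).astype(np.float32)), cv2.boxPoints(cv2.minAreaRect((W[:,:2]*1000).astype(np.float32))))
# cross-wall check: dark line pixel at crop(85..235, 222..198)->/4.5+145,165
print("cross",onz("top",[[145+85/4.5,165+222/4.5],[145+235/4.5,165+198/4.5]],.010))
for n in("top","side"):
    P=cloud(n,np.load(n+"0.npy")).reshape(-1,3)
    print(n,"table z", np.median(P[(abs(P[:,0]-.5)<.1)&(abs(P[:,1]-.0)<.3)][:,2]))
    S=P[(P[:,0]>.36)&(P[:,0]<.66)&(P[:,1]>-.46)&(P[:,1]<-.30)&(P[:,2]>.02)&(P[:,2]<.15)]
    print(n,S.min(0),S.max(0),len(S))
    # shelf surface: ransac-ish: iterative plane fit z=a x+b y+c, starting slope 18deg
    A=np.c_[S[:,:2],np.ones(len(S))]; best=None
    for yaw in np.radians(np.arange(-20,21,2)):
        g=np.tan(np.radians(18))*np.array([np.cos(yaw),np.sin(yaw)]); res=S[:,2]-S[:,:2]@g
        hist,e=np.histogram(res,np.arange(-.3,.3,.002)); k=hist.argmax()
        if best is None or hist[k]>best[0]: best=(hist[k],np.r_[g,e[k]+.001])
    co=best[1]
    for _ in range(6):
        i=abs(A@co-S[:,2])<.003; co=np.linalg.lstsq(A[i],S[i,2],rcond=None)[0]
    I=S[i]; print(n,"plane",co,np.degrees(np.arctan(np.hypot(*co[:2]))),np.degrees(np.arctan2(co[1],co[0])),i.sum(),cv2.minAreaRect((I[:,:2]*1000).astype(np.float32)), I.min(0),I.max(0))
    B=S[S[:,2]>A@co+.012]
    print("above plane",len(B),B.min(0) if len(B) else 0,B.max(0) if len(B) else 0)
    if len(B)>5: print(cv2.minAreaRect((B[:,:2]*1000).astype(np.float32)))
E
python3 - <<'E'
import cv2
p=cv2.imread("pics/side0.png")[285:355,380:450]
cv2.imwrite("pics/crop2.png",cv2.resize(p,None,fx=8,fy=8,interpolation=cv2.INTER_CUBIC))
E
```

```text
tray ((520.9917602539062, 334.0032043457031), (218.73544311523438, 92.93830871582031), 9.67263412475586) [[405.37115 361.43594]
 [420.9865  269.81888]
 [636.61237 306.57047]
 [620.997   398.18753]]
cross [[0.54661781 0.3800403  0.01      ]
 [0.55848258 0.30157205 0.01      ]]
top table z 0.0013470407501702105
top [ 0.4452951  -0.38142524  0.02102551] [ 0.6595547  -0.31244346  0.0702346 ] 985
top plane [ 0.32270182 -0.01653479 -0.11817191] 17.906949834045328 -2.933189699232582 678 ((504.15460205078125, -353.4967346191406), (45.06120681762695, 100.31158447265625), 89.74998474121094) [ 0.45409764 -0.37612832  0.0328245 ] [ 0.55434468 -0.33074745  0.06848853]
above plane 93 [ 0.4452951  -0.37991763  0.04615118] [ 0.45325761 -0.32945813  0.0608844 ]
((449.2817077636719, -354.71429443359375), (50.496307373046875, 7.4276323318481445), 89.33060455322266)
side table z 0.001795202067414689
side [ 0.44231867 -0.38135288  0.02007771] [ 0.65996864 -0.31469433  0.07104921] 908
side plane [ 0.32184145 -0.00771372 -0.11379169] 17.845125801739066 -1.3729715422179536 604 ((501.7964172363281, -357.4387512207031), (106.25541687011719, 41.2453727722168), 0.10682736337184906) [ 0.4486774  -0.37815493  0.03166222] [ 0.55488881 -0.33686847  0.06909246]
above plane 76 [ 0.44231867 -0.38135288  0.04652976] [ 0.45061111 -0.33135896  0.06209804]
((446.2989807128906, -356.36328125), (6.904266357421875, 49.94734191894531), 1.9858474731445312)
```

View pics/crop2.png

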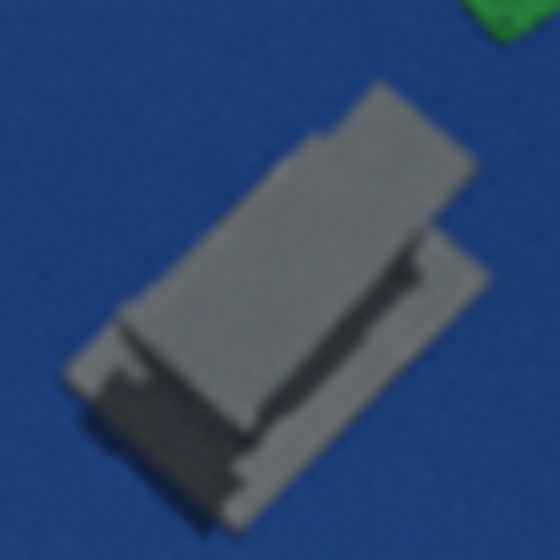

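```bash
cat > plan.py <<'E'
from h import *
import sys
from scipy.spatial.transform import Rotation as Ro
# usage: plan.py x y z yaw_deg(tool y dir, mod 180) tilt_deg(shelf) ; prints turn about tool axes, then shift (cm) in target tool axes
x,y,z,yaw,tilt=(list(map(float,sys.argv[1:]))+[0])[:5]
o=monitor.get_obs(); C=Ro.from_rotvec(o["orientation"])
best=None
for k in(0,180):
    a=np.radians(yaw+k); ty=np.array([np.cos(a),np.sin(a),0]); tz=np.array([0,0,-1.]); tx=np.cross(ty,tz)
    T=Ro.from_euler("y",-tilt,degrees=True)*Ro.from_matrix(np.c_[tx,ty,tz])
    v=(C.inv()*T).as_rotvec()
    if best is None or np.linalg.norm(v)<np.linalg.norm(best[0]): best=(v,T)
v,T=best; s=T.inv().apply(np.array([x,y,z])-o["tcp_pos"])*100
n=int(np.ceil(abs(v).max()/.14)); 
print("t",round(o["clock"],1),"tcp",o["tcp_pos"].round(4),"w",round(o["grip_width"]*1000,1),"F",o["contact_force"].round(1),"turn",v.round(3),"rows",n,"each",(v/max(n,1)).round(3),"shift cm",s.round(2))
E
python3 plan.py .670 .0947 .12 99.67
```

```text
t 0.1 tcp [0.2254 0.6357 0.2304] w 85.4 F [1.  0.9 0.4] turn [-0.002 -0.    -0.51 ] rows 4 each [-0.    -0.    -0.127] shift cm [-34.74 -60.8   11.04]
```

```bash
python3 -m crank '[[[0,0,0],[0,0,-0.127]],[[0,0,0],[0,0,-0.127]],[[0,0,0],[0,0,-0.127]],[[0,0,0],[0,0,-0.127]]]' 5 40
for i in 1; do
python3 -m crank '[[[-1.7,-3,0.5],[0,0,0]],[[-1.7,-3,0.5],[0,0,0]],[[-1.7,-3,0.5],[0,0,0]],[[-1.7,-3,0.5],[0,0,0]],[[-1.7,-3,0.5],[0,0,0]]]'
python3 -m crank '[[[-1.7,-3,0.5],[0,0,0]],[[-1.7,-3,0.5],[0,0,0]],[[-1.7,-3,0.5],[0,0,0]],[[-1.7,-3,0.5],[0,0,0]],[[-1.7,-3,0.5],[0,0,0]]]'
python3 -m crank '[[[-1.7,-3,0.5],[0,0,0]],[[-1.7,-3,0.5],[0,0,0]],[[-1.7,-3,0.5],[0,0,0]],[[-1.7,-3,0.5],[0,0,0]],[[-1.7,-3,0.5],[0,0,0]]]'
python3 -m crank '[[[-1.7,-3,0.5],[0,0,0]],[[-1.7,-3,0.5],[0,0,0]],[[-1.7,-3,0.5],[0,0,0]],[[-1.7,-3,0.5],[0,0,0]],[[0,0,0],[0,0,0]]]'
done
python3 plan.py .670 .0947 .12 99.67
```

```text
clock: 0.5
tcp_pos: [0.2255, 0.6359, 0.2307]
orientation: [0.27, -3.13, 0.002]
contact_force: [-0.3, -0.2, 0.4]
grip_width: 0.0502
gripper_force: 0.0
clock: 1.0
tcp_pos: [0.335, 0.501, 0.2057]
orientation: [0.262, -3.13, 0.001]
contact_force: [0.3, 0.3, 1.2]
grip_width: 0.0501
gripper_force: 0.0
clock: 1.5
tcp_pos: [0.4437, 0.3673, 0.1809]
orientation: [0.262, -3.13, 0.001]
contact_force: [0.8, 0.2, -0.8]
grip_width: 0.0497
gripper_force: 0.0
clock: 2.0
tcp_pos: [0.5524, 0.2336, 0.1558]
orientation: [0.262, -3.13, 0.0]
contact_force: [-0.7, 0.7, 0.5]
grip_width: 0.0505
gripper_force: 0.0
clock: 2.5
tcp_pos: [0.6412, 0.1211, 0.1352]
orientation: [0.25, -3.131, 0.006]
contact_force: [-0.3, -1.8, -0.2]
grip_width: 0.0499
gripper_force: 0.0
t 2.5 tcp [0.6412 0.1211 0.1352] w 49.9 F [-0.3 -1.8 -0.2] turn [-0.004 -0.    -0.009] rows 1 each [-0.004 -0.    -0.009] shift cm [-2.4  -3.09  1.52]
```

```bash
python3 -m crank '[[[-1.2,-1.5,0.7],[0,0,0]],[[-1.2,-1.5,0.7],[0,0,-0.008]],[[0,0,0],[0,0,0]],[[0,0,0],[0,0,0]]]' >/dev/null
python3 plan.py .670 .0947 .022 99.67
```

```text
t 2.9 tcp [0.6673 0.1027 0.1217] w 50.2 F [ 0.5  0.5 -0.7] turn [ 0.001 -0.001  0.007] rows 1 each [ 0.001 -0.001  0.007] shift cm [-0.13 -0.84  9.97]
```

```bash
python3 -m crank '[[[-0.15,-0.85,2],[0,0,0]],[[0,0,2.5],[0,0,0]],[[0,0,2.5],[0,0,0]],[[0,0,1.5],[0,0,0]],[[0,0,1.5],[0,0,0]]]' >/dev/null
python3 plan.py .670 .0947 .022 99.67
python3 -m crank '[[[0,0,0],[0,0,0]],[[0,0,0],[0,0,0]],[[0,0,0],[0,0,0]],[[0,0,0],[0,0,0]],[[0,0,0],[0,0,0]]]' 0 40
python3 plan.py .591 .346 .12 99.67
```

```text
t 3.4 tcp [0.6703 0.0955 0.0217] w 49.9 F [-0.5 -0.2  0.5] turn [0.001 0.    0.008] rows 1 each [0.001 0.    0.008] shift cm [ 0.04 -0.07 -0.03]
clock: 3.9
tcp_pos: [0.671, 0.0942, 0.023]
orientation: [-0.275, 3.128, 0.0]
contact_force: [0.0, 0.1, -0.9]
grip_width: 0.0228
gripper_force: 39.2
t 3.9 tcp [0.671  0.0942 0.023 ] w 22.8 F [ 0.   0.1 -0.9] turn [0.    0.001 0.006] rows 1 each [0.    0.001 0.006] shift cm [ 3.66 26.16 -9.7 ]
```

```bash
python3 -m crank '[[[0,0,-2],[0,0,0]],[[0,0,-2.5],[0,0,0]],[[0,0,-2.5],[0,0,0]],[[0.4,3.2,0],[0,0,0]],[[0.5,3.3,0],[0,0,0]]]' >/dev/null
python3 -m crank '[[[0.5,3.3,0],[0,0,0]],[[0.4,3.3,0],[0,0,0]],[[0.5,3.3,0],[0,0,0]],[[0.4,3.3,0],[0,0,0]],[[0.5,3.3,0],[0,0,0]]]' >/dev/null
python3 -m crank '[[[0.5,3.2,0],[0,0,0]],[[0,0,0],[0,0,0]],[[0,0,0],[0,0,0]]]'
python3 plan.py .591 .346 .027 99.67
```

```text
clock: 5.2
tcp_pos: [0.5878, 0.347, 0.0924]
orientation: [-0.279, 3.129, 0.0]
contact_force: [0.2, -0.8, -0.2]
grip_width: 0.0226
gripper_force: 39.3
t 5.2 tcp [0.5878 0.347  0.0924] w 22.6 F [ 0.2 -0.8 -0.2] turn [0.    0.    0.009] rows 1 each [0.    0.    0.009] shift cm [-0.3  -0.15  6.54]
```

```bash
python3 -m crank '[[[-0.3,-0.15,2],[0,0,0]],[[0,0,2.5],[0,0,0]],[[0,0,1.3],[0,0,0]],[[0,0,0.6],[0,0,0]],[[0,0,0],[0,0,0]]]'
python3 -m crank '[[[0,0,0],[0,0,0]],[[0,0,0],[0,0,0]],[[0,0,-2],[0,0,0]],[[0,0,-3],[0,0,0]],[[0,0,-4],[0,0,0]]]' 5 >/dev/null
python3 plan.py .6767 -.089 .10 52.5
```

```text
clock: 5.7
tcp_pos: [0.592, 0.3438, 0.0281]
orientation: [0.273, -3.129, 0.001]
contact_force: [-0.2, -1.1, -0.2]
grip_width: 0.0228
gripper_force: 39.7
t 6.2 tcp [0.5908 0.3443 0.1184] w 50.0 F [ 0.  -0.  -1.1] turn [-0.002 -0.002  0.83 ] rows 6 each [-0.    -0.     0.138] shift cm [-33.2  -29.15   1.84]
```

```bash
python3 -m crank '[[[0,0,0],[0,0,0.138]],[[0,0,0],[0,0,0.138]],[[0,0,0],[0,0,0.138]],[[0,0,0],[0,0,0.138]],[[0,0,0],[0,0,0.138]]]' >/dev/null
python3 -m crank '[[[0,0,0],[0,0,0.138]],[[-2.4,-2.1,0],[0,0,0]],[[-2.4,-2.1,0],[0,0,0]],[[-2.4,-2.1,0],[0,0,0]],[[-2.4,-2.1,0],[0,0,0]]]' >/dev/null
python3 -m crank '[[[-2.4,-2.1,0],[0,0,0]],[[-2.4,-2.1,0],[0,0,0]],[[-2.4,-2.1,0],[0,0,0]],[[-2.4,-2.1,0],[0,0,0]],[[-2.4,-2.1,0],[0,0,0]]]' >/dev/null
python3 -m crank '[[[-2.4,-2.1,0],[0,0,0]],[[-2.4,-2.1,0],[0,0,0]],[[-2.4,-2.1,0],[0,0,0]],[[0,0,0],[0,0,0]],[[0,0,0],[0,0,0]]]' >/dev/null
python3 plan.py .6767 -.089 .020 52.5
```

```text
t 8.2 tcp [ 0.6677 -0.0312  0.119 ] w 49.9 F [-0.4  0.8  1. ] turn [ 0.001  0.001 -0.   ] rows 1 each [ 0.001  0.001 -0.   ] shift cm [-4.23 -4.04  9.9 ]
```

Run:
```python
from h import *
p,d=optics.grab_frame("top"); cv2.imwrite("pics/t1.png",p[...,::-1])
P=cloud("top",d); print([ (c.tolist(),P[c[1],c[0]].round(3)) for c in proj("top",[[.591,.345,.05]]).round().astype(int)])
cv2.imwrite("pics/t1c.png",cv2.resize(p[90:310,140:420],None,fx=2.7,fy=2.7)[...,::-1])
```

```text
[([175, 193], array([0.59 , 0.344, 0.05 ]))]
```

View pics/t1c.png

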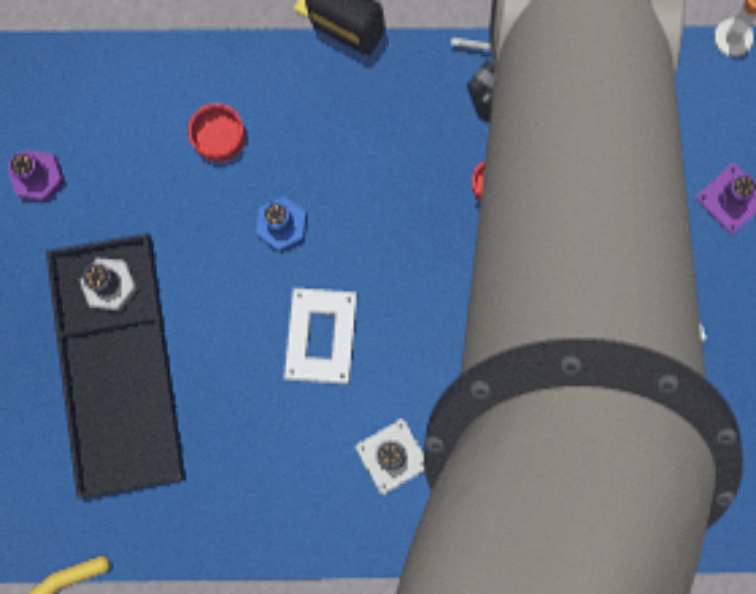

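The gland stands upright in the smaller bay, at crop (100,280). I'll go on to the far square.

```bash
python3 -m crank '[[[-2.1,-2,0],[0,0,0]],[[-2.1,-2,0],[0,0,0]],[[0,0,0],[0,0,0]],[[0,0,2.5],[0,0,0]],[[0,0,2],[0,0,0]]]' >/dev/null
python3 plan.py .6767 -.089 .020 52.5
```

```text
t 8.8 tcp [ 0.6769 -0.0852  0.0731] w 50.3 F [-0.5  0.1 -0.2] turn [0.002 0.    0.004] rows 1 each [0.002 0.    0.004] shift cm [-0.21 -0.32  5.31]
```

```bash
python3 -m crank '[[[-0.2,-0.3,0.8],[0,0,0]],[[0,0,2],[0,0,0]],[[0,0,1.5],[0,0,0]],[[0,0,1],[0,0,0]],[[0,0,0],[0,0,0]]]' >/dev/null
python3 plan.py .6767 -.089 .020 52.5
python3 -m crank '[[[0,0,0],[0,0,0]],[[0,0,0],[0,0,0]],[[0,0,0],[0,0,0]],[[0,0,0],[0,0,0]],[[0,0,0],[0,0,0]]]' 0 40
python3 -m crank '[[[0,0,-2],[0,0,0]],[[0,0,-3],[0,0,0]],[[0,0,-3],[0,0,0]],[[0,0,0],[0,0,0]]]' >/dev/null
python3 - <<'E'
import numpy as np
a=np.radians(9.67);c=np.array([.521,.334]);u=np.array([np.cos(a),np.sin(a)])
print([(c+u*t).round(4) for t in(-.071,-.004)])
E
python3 plan.py .517 .3333 .10 99.67
```

```text
t 9.2 tcp [ 0.6753 -0.0905  0.0189] w 49.9 F [ 0.3  0.2 -0.1] turn [-0.001 -0.002  0.002] rows 1 each [-0.001 -0.002  0.002] shift cm [-0.02  0.2  -0.11]
clock: 9.75
tcp_pos: [0.6771, -0.0914, 0.0214]
orientation: [1.007, 2.974, 0.001]
contact_force: [0.1, 0.2, 6.6]
grip_width: 0.0229
gripper_force: 39.5
[array([0.451 , 0.3221]), array([0.5171, 0.3333])]
t 10.2 tcp [ 0.679  -0.0919  0.1047] w 22.6 F [-0.2 -0.   0.2] turn [ 0.001  0.007 -0.822] rows 6 each [ 0.     0.001 -0.137] shift cm [ 8.82 44.64  0.47]
```

```bash
python3 -m crank '[[[0,0,0],[0,0,-0.137]],[[0,0,0],[0,0,-0.137]],[[0,0,0],[0,0,-0.137]],[[0,0,0],[0,0,-0.137]],[[0,0,0],[0,0,-0.137]]]' >/dev/null
python3 -m crank '[[[0,0,0],[0,0,-0.137]],[[0.6,3,0],[0,0,0]],[[0.6,3,0],[0,0,0]],[[0.6,3,0],[0,0,0]],[[0.6,3,0],[0,0,0]]]' >/dev/null
python3 -m crank '[[[0.6,3,0],[0,0,0]],[[0.6,3,0],[0,0,0]],[[0.6,3,0],[0,0,0]],[[0.6,3,0],[0,0,0]],[[0.6,3,0],[0,0,0]]]' >/dev/null
python3 -m crank '[[[0.6,3,0],[0,0,0]],[[0.6,3,0],[0,0,0]],[[0.6,3,0],[0,0,0]],[[0.6,3,0],[0,0,0]],[[0.6,3,0],[0,0,0]]]' >/dev/null
python3 -m crank '[[[0,0,0],[0,0,0]],[[0,0,0],[0,0,0]]]' >/dev/null
python3 plan.py .517 .3333 .0255 99.67
```

```text
t 12.3 tcp [0.5217 0.3091 0.0995] w 22.4 F [ 0.4 -1.  -2.1] turn [-0.001 -0.001  0.002] rows 1 each [-0.001 -0.001  0.002] shift cm [0.06 2.47 7.4 ]
```

```bash
python3 -m crank '[[[0.05,2.45,0],[0,0,0]],[[0,0,2.5],[0,0,0]],[[0,0,2.5],[0,0,0]],[[0,0,1.4],[0,0,0]],[[0,0,0.9],[0,0,0]]]' >/dev/null
python3 -m crank '[[[0,0,0.1],[0,0,0]],[[0,0,0],[0,0,0]]]'
python3 plan.py .517 .3333 .0255 99.67
python3 -m crank '[[[0,0,0],[0,0,0]],[[0,0,0],[0,0,0]],[[0,0,-2],[0,0,0]],[[0,0,-3],[0,0,0]],[[0,0,-4],[0,0,0]]]' 5 >/dev/null
python3 plan.py .4389 .0936 .10 119.3
```

```text
clock: 13.05
tcp_pos: [0.5187, 0.3324, 0.0267]
orientation: [-0.264, 3.13, 0.0]
contact_force: [0.2, 0.1, -0.2]
grip_width: 0.0226
gripper_force: 40.1
t 13.1 tcp [0.5187 0.3324 0.0267] w 22.6 F [ 0.2  0.1 -0.2] turn [ 0.     0.001 -0.   ] rows 1 each [ 0.     0.001 -0.   ] shift cm [0.15 0.11 0.12]
t 13.6 tcp [0.5171 0.3322 0.1164] w 49.9 F [-0.4  0.7 -0. ] turn [-0.001 -0.003 -0.342] rows 3 each [-0.    -0.001 -0.114] shift cm [ 18.5  -16.98   1.64]
```

```bash
python3 -m crank '[[[0,0,0],[0,0,-0.114]],[[0,0,0],[0,0,-0.114]],[[0,0,0],[0,0,-0.114]],[[2.3,-2.1,0],[0,0,0]],[[2.3,-2.1,0],[0,0,0]]]' >/dev/null
python3 -m crank '[[[2.3,-2.1,0],[0,0,0]],[[2.3,-2.1,0],[0,0,0]],[[2.3,-2.1,0],[0,0,0]],[[2.3,-2.1,0],[0,0,0]],[[2.3,-2.1,0],[0,0,0]]]' >/dev/null
python3 -m crank '[[[2.3,-2.1,0],[0,0,0]],[[0,0,0],[0,0,0]],[[0,0,0],[0,0,0]]]' >/dev/null
python3 plan.py .4389 .0936 .020 119.3
```

```text
t 14.8 tcp [0.4402 0.0959 0.117 ] w 50.1 F [ 1.1  0.6 -0.5] turn [-0.     0.002 -0.002] rows 1 each [-0.     0.002 -0.002] shift cm [ 0.22 -0.14  9.7 ]
```

```bash
python3 -m crank '[[[0.2,-0.15,2],[0,0,0]],[[0,0,3],[0,0,0]],[[0,0,2.5],[0,0,0]],[[0,0,1.2],[0,0,0]],[[0,0,0.9],[0,0,0]]]' >/dev/null
python3 plan.py .4389 .0936 .020 119.3
python3 -m crank '[[[0,0,0],[0,0,0]],[[0,0,0],[0,0,0]],[[0,0,0],[0,0,0]],[[0,0,0],[0,0,0]],[[0,0,0],[0,0,0]]]' 0 40
python3 -m crank '[[[0,0,-2],[0,0,0]],[[0,0,-3],[0,0,0]],[[0,0,-3],[0,0,0]],[[0,0,0],[0,0,0]]]' >/dev/null
python3 plan.py .451 .3221 .10 99.67
```

```text
t 15.3 tcp [0.4391 0.0949 0.0197] w 50.3 F [-0.4 -0.2 -0.4] turn [ 0.    -0.     0.001] rows 1 each [ 0.    -0.     0.001] shift cm [ 0.08 -0.1  -0.03]
clock: 15.85
tcp_pos: [0.4393, 0.094, 0.0209]
orientation: [-0.794, 3.038, 0.0]
contact_force: [0.5, -0.3, 3.7]
grip_width: 0.023
gripper_force: 39.4
t 16.2 tcp [0.4412 0.0945 0.1036] w 23.1 F [ 1.1  0.9 -0.8] turn [-0.     0.007  0.342] rows 3 each [-0.     0.002  0.114] shift cm [-4.78 22.27  0.36]
```

```bash
python3 -m crank '[[[0,0,0],[0,0,0.114]],[[0,0,0],[0,0,0.114]],[[0,0,0],[0,0,0.114]],[[-0.6,2.8,0],[0,0,0]],[[-0.6,2.8,0],[0,0,0]]]' >/dev/null
python3 -m crank '[[[-0.6,2.8,0],[0,0,0]],[[-0.6,2.8,0],[0,0,0]],[[-0.6,2.8,0],[0,0,0]],[[-0.6,2.8,0],[0,0,0]],[[-0.6,2.8,0],[0,0,0]]]' >/dev/null
python3 -m crank '[[[-0.6,2.7,0],[0,0,0]],[[0,0,0],[0,0,0]],[[0,0,0],[0,0,0]]]' >/dev/null
python3 plan.py .451 .3221 .0255 99.67
```

```text
t 17.6 tcp [0.4479 0.3218 0.0994] w 22.8 F [-0.8 -1.9 -0.8] turn [-0.001 -0.001  0.002] rows 1 each [-0.001 -0.001  0.002] shift cm [-0.31 -0.02  7.39]
```

```bash
python3 -m crank '[[[-0.3,0,0],[0,0,0]],[[0,0,2.5],[0,0,0]],[[0,0,2.5],[0,0,0]],[[0,0,1.4],[0,0,0]],[[0,0,0.9],[0,0,0]]]' >/dev/null
python3 -m crank '[[[0,0,0.1],[0,0,0]],[[0,0,0],[0,0,0]]]'
python3 plan.py .451 .3221 .0255 99.67
python3 -m crank '[[[0,0,0],[0,0,0]],[[0,0,0],[0,0,0]],[[0,0,-2],[0,0,0]],[[0,0,-3],[0,0,0]],[[0,0,-4],[0,0,0]]]' 5 >/dev/null
python3 plan.py .5453 .1566 .08 85.1
```

```text
clock: 18.25
tcp_pos: [0.4519, 0.3223, 0.0267]
orientation: [-0.265, 3.13, 0.001]
contact_force: [-0.0, -0.2, -0.2]
grip_width: 0.0233
gripper_force: 39.4
t 18.2 tcp [0.4519 0.3223 0.0267] w 23.3 F [-0.  -0.2 -0.2] turn [0.    0.001 0.   ] rows 1 each [0.    0.001 0.   ] shift cm [ 0.1  -0.01  0.12]
t 18.8 tcp [0.4506 0.3217 0.1166] w 50.2 F [-0.   0.9  0.2] turn [-0.001 -0.002  0.255] rows 2 each [-0.001 -0.001  0.127] shift cm [-10.84 -15.64   3.66]
```

```bash
python3 -m crank '[[[0,0,0],[0,0,0.128]],[[0,0,0],[0,0,0.128]],[[-1.8,-2.6,0],[0,0,0]],[[-1.8,-2.6,0],[0,0,0]],[[-1.8,-2.6,0],[0,0,0]]]' 7.4 >/dev/null
python3 -m crank '[[[-1.8,-2.6,0.5],[0,0,0]],[[-1.8,-2.6,1],[0,0,0]],[[-1.8,-2.6,1],[0,0,0]],[[0,0,1],[0,0,0]],[[0,0,0],[0,0,0]]]' >/dev/null
python3 - <<'E'
from h import *
p,d=optics.grab_frame("side"); cv2.imwrite("pics/s2.png",p[...,::-1])
u,v=proj("side",[[.5,.25,.0]])[0].astype(int); print(u,v)
cv2.imwrite("pics/s2c.png",cv2.resize(p[v-70:v+70,max(u-90,0):u+90],None,fx=4,fy=4)[...,::-1])
E
python3 plan.py .5453 .1566 .012 85.1
```

```text
256 190
t 19.8 tcp [0.545  0.1581 0.0811] w 74.1 F [-0.   0.5 -0.2] turn [ 0.    -0.001 -0.001] rows 1 each [ 0.    -0.001 -0.001] shift cm [-0.04 -0.14  6.91]
```

View pics/s2c.png

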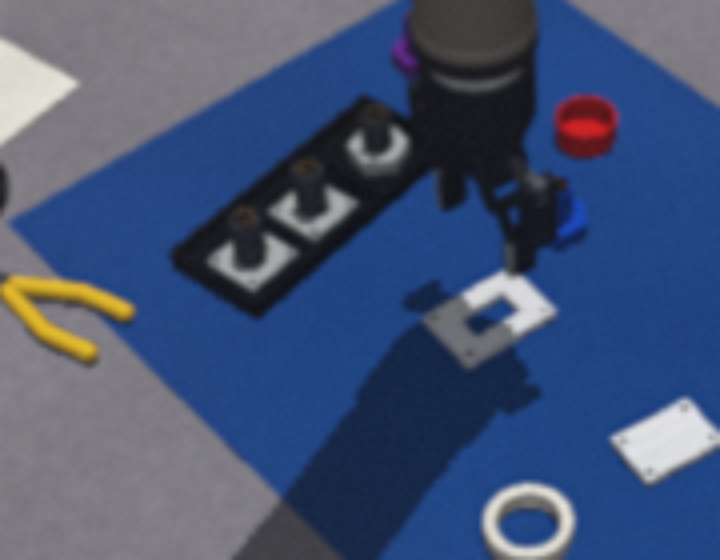

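All three round parts stand in the tray, at crop (250,250), (315,195) and (375,140). Next is the large plate.

```bash
python3 -m crank '[[[-0.05,-0.15,2],[0,0,0]],[[0,0,2.5],[0,0,0]],[[0,0,2],[0,0,0]],[[0,0,1],[0,0,0]],[[0,0,0],[0,0,0]]]' >/dev/null
python3 plan.py .5453 .1566 .000 85.1
python3 -m crank '[[[0,0,0.4],[0,0,0]],[[0,0,0],[0,0,0]],[[0,0,0],[0,0,0]]]'
python3 plan.py .5453 .1566 .000 85.1
```

```text
t 20.3 tcp [0.5449 0.1571 0.0057] w 74.2 F [-0.7  0.2  0.8] turn [-0.    -0.002  0.001] rows 1 each [-0.    -0.002  0.001] shift cm [-0.05 -0.05  0.57]
clock: 20.6
tcp_pos: [0.5465, 0.1563, 0.0031]
orientation: [0.136, 3.137, 0.001]
contact_force: [-0.4, -0.1, 0.1]
grip_width: 0.0742
gripper_force: 0.0
t 20.6 tcp [0.5465 0.1563 0.0031] w 74.2 F [-0.4 -0.1  0.1] turn [ 0.001  0.001 -0.001] rows 1 each [ 0.001  0.001 -0.001] shift cm [0.12 0.02 0.31]
```

```bash
python3 -m crank '[[[0,0,0.2],[0,0,0]],[[0,0,0],[0,0,0]],[[0,0,0],[0,0,0]],[[0,0,0],[0,0,0]],[[0,0,0],[0,0,0]]]' 0 40
python3 -m crank '[[[0,0,0],[0,0,0]],[[0,0,0],[0,0,0]],[[0,0,0],[0,0,0]]]'
```

```text
clock: 21.1
tcp_pos: [0.5463, 0.1561, 0.001]
orientation: [0.136, 3.138, 0.001]
contact_force: [-1.8, -0.7, 5.6]
grip_width: 0.0544
gripper_force: 41.0
clock: 21.4
tcp_pos: [0.5463, 0.1561, 0.001]
orientation: [0.136, 3.138, 0.001]
contact_force: [-1.4, -0.4, 5.8]
grip_width: 0.0544
gripper_force: 41.0
```

```bash
python3 -m crank '[[[0,0,-2],[0,0,0]],[[0,0,-3],[0,0,0]],[[0,0,-4],[0,0,0]],[[0,0,-4],[0,0,0]],[[0,0,0],[0,0,0]]]'
cat > sh.py <<'E'
import numpy as np,sys,subprocess
F=np.array([.457,-.356,.035]);a=np.radians(18);ux=np.array([np.cos(a),0,np.sin(a)]);n=np.array([-np.sin(a),0,np.cos(a)])
x,y,z=map(float,sys.argv[1:4]); P=F+ux*x+n*z+np.array([0,y,0])
print(P.round(4)); print(subprocess.run(["python3","plan.py",*map(str,P),"90","18"],capture_output=True,text=True).stdout)
from h import *
from scipy.spatial.transform import Rotation as Ro
d=monitor.get_obs()["tcp_pos"]-F; print("shelf-frame tcp",(d@ux).round(4),d[1].round(4),(d@n).round(4))
E
python3 sh.py .046 0 .08
```

```text
clock: 21.9
tcp_pos: [0.5495, 0.157, 0.1358]
orientation: [0.137, 3.13, 0.007]
contact_force: [0.7, 0.7, -1.3]
grip_width: 0.0541
gripper_force: 42.7
[ 0.476  -0.356   0.1253]
t 21.9 tcp [0.5495 0.157  0.1358] w 54.1 F [ 0.7  0.7 -1.3] turn [-0.01  -0.305 -0.087] rows 3 each [-0.003 -0.102 -0.029] shift cm [  7.31 -51.3   -1.27]

shelf-frame tcp 0.1191 0.513 0.0673
```

```bash
python3 -m crank '[[[0,0,0],[-0.003,-0.102,-0.029]],[[0,0,0],[-0.003,-0.102,-0.029]],[[0,0,0],[-0.003,-0.102,-0.029]],[[0.45,-3.2,-0.1],[0,0,0]],[[0.45,-3.2,-0.1],[0,0,0]]]' >/dev/null
python3 -m crank '[[[0.45,-3.2,-0.1],[0,0,0]],[[0.45,-3.2,-0.1],[0,0,0]],[[0.45,-3.2,-0.1],[0,0,0]],[[0.45,-3.2,-0.1],[0,0,0]],[[0.45,-3.2,-0.1],[0,0,0]]]' >/dev/null
python3 -m crank '[[[0.45,-3.2,-0.1],[0,0,0]],[[0.45,-3.2,-0.1],[0,0,0]],[[0.45,-3.2,-0.1],[0,0,0]],[[0.45,-3.2,-0.1],[0,0,0]],[[0.45,-3.2,-0.1],[0,0,0]]]' >/dev/null
python3 -m crank '[[[0.45,-3.2,-0.1],[0,0,0]],[[0.45,-3.2,-0.1],[0,0,0]],[[0,0,0],[0,0,0]],[[0,0,0],[0,0,0]]]' >/dev/null
python3 sh.py .048 0 .03
```

```text
[ 0.4934 -0.356   0.0784]
t 23.8 tcp [ 0.4808 -0.2925  0.1258] w 53.9 F [ 0.7  0.9 -0.5] turn [-0.004 -0.01  -0.001] rows 1 each [-0.004 -0.01  -0.001] shift cm [ 0.27 -6.35  4.9 ]

shelf-frame tcp 0.0507 0.0635 0.079
```

```bash
python3 -m crank '[[[0.1,-3.2,0],[-0.004,-0.01,0]],[[0.1,-3.1,0],[0,0,0]],[[0,0,2],[0,0,0]],[[0,0,1.5],[0,0,0]],[[0,0,1],[0,0,0]]]' >/dev/null
python3 -m crank '[[[0,0,0],[0,0,0]],[[0,0,0],[0,0,0]],[[0,0,0],[0,0,0]]]' >/dev/null
python3 sh.py .048 0 .01
python3 - <<'E'
from h import *
a=[]
for n in("top","side"):
    p,d=optics.grab_frame(n)
    u,v=proj(n,[[.5,-.356,.06]])[0].astype(int)
    a.append(cv2.resize(p[v-50:v+50,u-50:u+50],(400,400),interpolation=cv2.INTER_CUBIC))
cv2.imwrite("pics/sh1.png",np.hstack(a)[...,::-1])
E
```

```text
[ 0.4996 -0.356   0.0593]
t 24.6 tcp [ 0.4942 -0.3548  0.0839] w 54.0 F [-0.7 -0.2 -0.3] turn [-0.     0.002  0.002] rows 1 each [-0.     0.002  0.002] shift cm [ 0.25 -0.12  2.51]

shelf-frame tcp 0.0505 0.0012 0.0351
```

View pics/sh1.png

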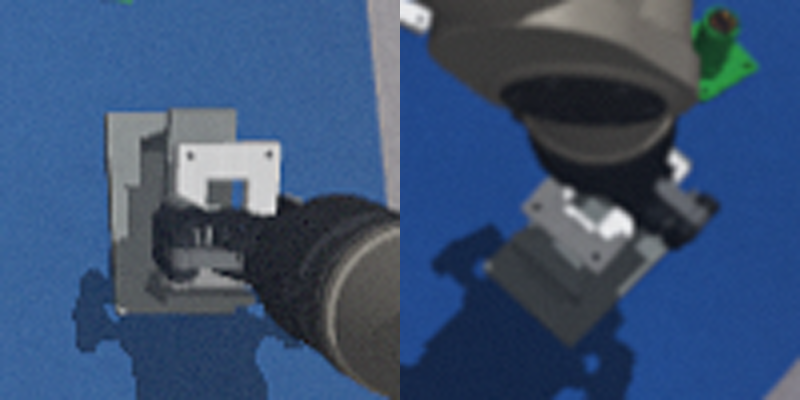

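The plate hangs over the shelf, straight and clear of the backstop. I'll lower it until it touches.

```bash
python3 -m crank '[[[0,-0.1,1],[0,0,0]],[[0,0,1],[0,0,0]],[[0,0,0.5],[0,0,0]],[[0,0,0],[0,0,0]],[[0,0,0],[0,0,0]]]'|tail -3
python3 sh.py .048 0 .001
python3 -m crank '[[[0,0,0.3],[0,0,0]],[[0,0,0],[0,0,0]],[[0,0,0],[0,0,0]]]'|tail -3
python3 sh.py .048 0 .001
```

```text
contact_force: [0.8, -0.1, -1.2]
grip_width: 0.0538
gripper_force: 42.7
[ 0.5023 -0.356   0.0508]
t 25.2 tcp [ 0.5015 -0.356   0.0592] w 53.8 F [ 0.8 -0.1 -1.2] turn [0.    0.001 0.001] rows 1 each [0.    0.001 0.001] shift cm [ 0.19 -0.    0.83]

shelf-frame tcp 0.0499 0.0 0.0093
contact_force: [0.5, -0.9, -1.5]
grip_width: 0.054
gripper_force: 42.7
[ 0.5023 -0.356   0.0508]
t 25.5 tcp [ 0.5026 -0.3561  0.0569] w 54.0 F [ 0.5 -0.9 -1.5] turn [-0.     0.002  0.001] rows 1 each [-0.     0.002  0.001] shift cm [0.21 0.01 0.57]

shelf-frame tcp 0.0501 -0.0001 0.0067
```

```bash
python3 -m crank '[[[0,0,0.2],[0,0,0]],[[0,0,0],[0,0,0]],[[0,0,0],[0,0,0]]]'|grep force
python3 -m crank '[[[0,0,0.15],[0,0,0]],[[0,0,0],[0,0,0]],[[0,0,0],[0,0,0]]]'|grep force
python3 -m crank '[[[0,0,0.15],[0,0,0]],[[0,0,0],[0,0,0]],[[0,0,0],[0,0,0]]]'|grep force
python3 sh.py .048 0 .001
```

```text
contact_force: [0.5, -0.4, -1.4]
gripper_force: 42.7
contact_force: [-0.5, -0.6, -0.9]
gripper_force: 42.7
contact_force: [-0.2, 0.2, -1.7]
gripper_force: 42.7
[ 0.5023 -0.356   0.0508]
t 26.4 tcp [ 0.5041 -0.3561  0.0519] w 54.0 F [-0.2  0.2 -1.7] turn [0.    0.002 0.001] rows 1 each [0.    0.002 0.001] shift cm [0.2  0.01 0.06]

shelf-frame tcp 0.05 -0.0001 0.0016
```

```bash
python3 -m crank '[[[0,0,0.1],[0,0,0]],[[0,0,0],[0,0,0]],[[0,0,0],[0,0,0]]]'|grep contact
python3 -m crank '[[[0,0,0.1],[0,0,0]],[[0,0,0],[0,0,0]],[[0,0,0],[0,0,0]]]'|grep contact
python3 sh.py .048 0 .001
```

```text
contact_force: [-3.5, 1.9, 6.1]
contact_force: [-8.0, 3.7, 15.8]
[ 0.5023 -0.356   0.0508]
t 27.0 tcp [ 0.5043 -0.3562  0.0515] w 53.7 F [-8.   3.7 15.8] turn [-0.     0.002  0.001] rows 1 each [-0.     0.002  0.001] shift cm [0.21 0.02 0.01]

shelf-frame tcp 0.0501 -0.0002 0.0011
```

```bash
python3 -m crank '[[[0.2,0,-0.12],[0,0,0]],[[0.2,0,0],[0,0,0]],[[0,0,0],[0,0,0]],[[0,0,0],[0,0,0]]]'|grep contact
python3 -m crank '[[[0.15,0,0],[0,0,0]],[[0,0,0],[0,0,0]],[[0,0,0],[0,0,0]]]'|grep contact
python3 -m crank '[[[0.15,0,0],[0,0,0]],[[0,0,0],[0,0,0]],[[0,0,0],[0,0,0]]]'|grep contact
python3 sh.py .040 0 .001
```

```text
contact_force: [-1.8, 1.0, 6.5]
contact_force: [0.8, 0.8, 4.6]
contact_force: [1.3, 1.3, 5.2]
[ 0.4947 -0.356   0.0483]
t 28.0 tcp [ 0.499  -0.3567  0.0499] w 54.4 F [1.3 1.3 5.2] turn [-0.001  0.004  0.002] rows 1 each [-0.001  0.004  0.002] shift cm [0.46 0.07 0.02]

shelf-frame tcp 0.0446 -0.0007 0.0012
```

```bash
python3 -m crank '[[[0.15,0,0],[0,0,0]],[[0,0,0],[0,0,0]],[[0,0,0],[0,0,0]]]'|grep contact
python3 -m crank '[[[0.12,0,0],[0,0,0]],[[0,0,0],[0,0,0]],[[0,0,0],[0,0,0]]]'|grep contact
python3 sh.py .040 0 .001
```

```text
contact_force: [1.4, 0.4, 5.2]
contact_force: [1.1, 0.2, 5.8]
[ 0.4947 -0.356   0.0483]
t 28.6 tcp [ 0.4964 -0.3568  0.0491] w 54.2 F [1.1 0.2 5.8] turn [-0.002  0.004  0.002] rows 1 each [-0.002  0.004  0.002] shift cm [0.18 0.08 0.02]

shelf-frame tcp 0.0418 -0.0008 0.0012
```

```bash
python3 -m crank '[[[0.12,0,0],[0,0,0]],[[0,0,0],[0,0,0]],[[0,0,0],[0,0,0]]]'|grep contact
python3 -m crank '[[[0.12,0,0],[0,0,0]],[[0,0,0],[0,0,0]],[[0,0,0],[0,0,0]]]'|grep contact
python3 sh.py .040 0 .001
```

```text
contact_force: [4.0, 0.1, 5.3]
contact_force: [6.1, -0.5, 3.6]
[ 0.4947 -0.356   0.0483]
t 29.2 tcp [ 0.4957 -0.3569  0.0489] w 54.0 F [ 6.1 -0.5  3.6] turn [-0.002  0.006  0.002] rows 1 each [-0.002  0.006  0.002] shift cm [0.11 0.09 0.03]

shelf-frame tcp 0.0411 -0.0009 0.0013
```

The plate now touches the backstop, so I'll release it and retreat.

```bash
python3 -m crank '[[[-0.05,0,0],[0,0,0]],[[0,0,0],[0,0,0]],[[0,0,0],[0,0,0]],[[0,0,0],[0,0,0]],[[0,0,0],[0,0,0]]]' 7.2|grep -E "contact|width"
python3 -m crank '[[[0,0,-1.5],[0,0,0]],[[0,0,-3],[0,0,0]],[[0,0,-4],[0,0,0]],[[0,0,-3],[0,0,0]],[[0,0,0],[0,0,0]]]' 6.2 >/dev/null
python3 plan.py .5623 -.1548 .08 106.9
```

```text
contact_force: [0.5, -0.1, -0.2]
grip_width: 0.0717
t 30.2 tcp [ 0.4581 -0.3584  0.1623] w 61.8 F [ 0.8 -0.9  0.1] turn [-0.053  0.318 -0.292] rows 3 each [-0.018  0.106 -0.097] shift cm [-15.89  16.45   8.23]
```

```bash
python3 -m crank '[[[0,0,0],[-0.018,0.106,-0.097]],[[0,0,0],[-0.018,0.106,-0.097]],[[0,0,0],[-0.018,0.106,-0.097]],[[-2,2,0],[0,0,0]],[[-2,2,0],[0,0,0]]]' >/dev/null
python3 -m crank '[[[-2,2,0],[0,0,0]],[[-2,2,0],[0,0,0]],[[-2,2,0],[0,0,0]],[[-2,2.1,1],[0,0,0]],[[-2,2.1,2],[0,0,0]]]' >/dev/null
python3 -m crank '[[[-1.9,2.1,2],[0,0,0]],[[0,0,2],[0,0,0]],[[0,0,0],[0,0,0]],[[0,0,0],[0,0,0]]]' >/dev/null
python3 plan.py .5623 -.1548 .003 106.9
python3 - <<'E'
from h import *
from m import blobs
p,d=optics.grab_frame("top"); cv2.imwrite("pics/t3.png",p[...,::-1])
P=cloud("top",d); Q=P[190:270,440:520].reshape(-1,3)
a=[]
u,v=proj("top",[[.5,-.356,.06]])[0].astype(int); u2,v2=proj("top",[[.56,-.155,.0]])[0].astype(int)
for u,v in((u,v),(u2,v2)): a.append(cv2.resize(p[v-45:v+45,u-45:u+45],(390,390),interpolation=cv2.INTER_CUBIC))
cv2.imwrite("pics/sh2.png",np.hstack(a)[...,::-1])
E
```

```text
t 31.6 tcp [ 0.5611 -0.154   0.0877] w 62.0 F [-0.2  0.2  0.3] turn [ 0.008 -0.005  0.   ] rows 1 each [ 0.008 -0.005  0.   ] shift cm [-0.09 -0.11  8.47]
```

View pics/sh2.png

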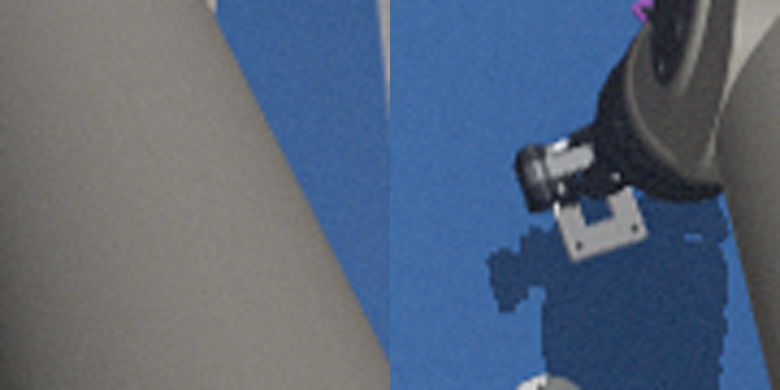

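```bash
python3 -m crank '[[[-0.1,-0.1,2],[0.008,-0.005,0]],[[0,0,2.5],[0,0,0]],[[0,0,2],[0,0,0]],[[0,0,1],[0,0,0]],[[0,0,0],[0,0,0]]]' >/dev/null
python3 -m crank '[[[0,0,0],[0,0,0]],[[0,0,0],[0,0,0]]]' >/dev/null
python3 plan.py .5623 -.1548 .0045 106.9
```

```text
t 32.4 tcp [ 0.564  -0.1543  0.014 ] w 62.2 F [0.  0.1 0.3] turn [-0.002  0.004  0.001] rows 1 each [-0.002  0.004  0.001] shift cm [0.18 0.   0.95]
```

```bash
python3 -m crank '[[[0.1,0,0.5],[0,0,0]],[[0,0,0.4],[0,0,0]],[[0,0,0],[0,0,0]]]' |grep -E "tcp|contact"
python3 -m crank '[[[0,0,0],[0,0,0]],[[0,0,0],[0,0,0]],[[0,0,0],[0,0,0]],[[0,0,0],[0,0,0]],[[0,0,0],[0,0,0]]]' 0 40
python3 plan.py .5623 -.1548 .0045 106.9
```

```text
tcp_pos: [0.5616, -0.1541, 0.0032]
contact_force: [0.3, 0.2, 0.6]
clock: 33.15
tcp_pos: [0.5621, -0.1542, 0.004]
orientation: [-0.463, 3.105, -0.0]
contact_force: [-2.3, 0.3, 5.8]
grip_width: 0.0419
gripper_force: 40.3
t 33.1 tcp [ 0.5621 -0.1542  0.004 ] w 41.9 F [-2.3  0.3  5.8] turn [-0.001  0.002  0.001] rows 1 each [-0.001  0.002  0.001] shift cm [ 0.   -0.06 -0.05]
```

```bash
python3 -m crank '[[[0,0,-2],[0,0,0]],[[0,0,-3],[0,0,0]],[[0,0,-4],[0,0,0]],[[0,0,-4],[0,0,0]],[[0,0,0],[0,0,0]]]' | grep -E "tcp|width"
python3 - <<'E'
from h import *
p,d=optics.grab_frame("side"); cv2.imwrite("pics/s4.png",p[...,::-1])
P=cloud("side",d).reshape(-1,3)
F=np.array([.457,-.356,.035]);a=np.radians(18);ux=np.array([np.cos(a),0,np.sin(a)]);n=np.array([-np.sin(a),0,np.cos(a)])
Q=P-F; L=np.c_[Q@ux,Q[:,1],Q@n]; i=(L[:,0]>0.0)&(L[:,0]<.1)&(abs(L[:,1])<.04)&(L[:,2]>.004)&(L[:,2]<.016); I=L[i]
print(len(I),np.median(I,0),I.min(0),I.max(0),cv2.minAreaRect((I[:,:2]*1000).astype(np.float32)), np.linalg.lstsq(np.c_[I[:,:2],np.ones(len(I))],I[:,2],rcond=None)[0])
u,v=proj("side",[[.5,-.356,.05]])[0].astype(int)
cv2.imwrite("pics/sh3.png",cv2.resize(p[v-45:v+45,u-60:u+60],None,fx=6,fy=6,interpolation=cv2.INTER_CUBIC)[...,::-1])
E
python3 sh.py .044 0 .08
```

```text
tcp_pos: [0.5656, -0.155, 0.1391]
grip_width: 0.0422
665 [ 0.04145591 -0.00259725  0.00893862] [ 0.00084531 -0.03005872  0.0040834 ] [0.09394116 0.02744267 0.01556002] ((47.39412307739258, -1.3044204711914062), (93.08943939208984, 57.50249099731445), 0.00874157901853323) [-0.00627535  0.00252866  0.00912562]
[ 0.4741 -0.356   0.1247]
t 33.7 tcp [ 0.5639 -0.1546  0.1364] w 41.8 F [-0.3  0.2 -1.3] turn [ 0.044 -0.304  0.294] rows 3 each [ 0.015 -0.101  0.098] shift cm [  8.9  -20.14  -1.66]

shelf-frame tcp 0.133 0.2014 0.0634
```

View pics/sh3.png

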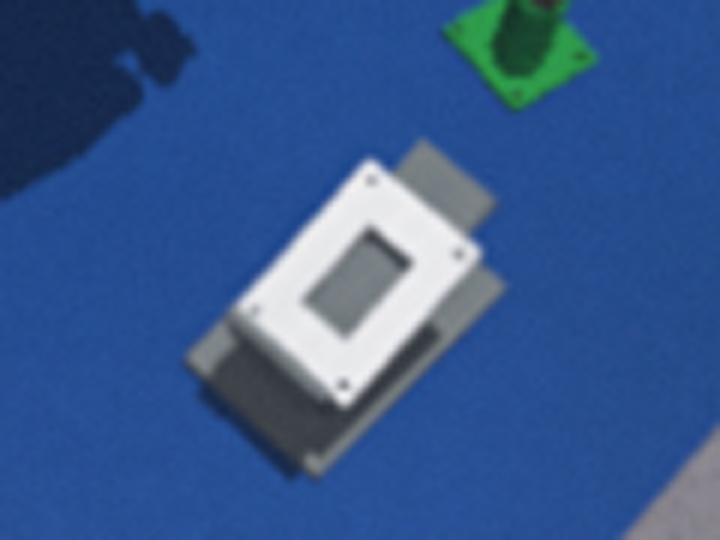

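The large plate lies flat, straight and centred against the backstop. Now the small one goes on top.

```bash
python3 -m crank '[[[0,0,0],[0.015,-0.101,0.098]],[[0,0,0],[0.015,-0.101,0.098]],[[0,0,0],[0.015,-0.101,0.098]],[[1.1,-2.5,-0.2],[0,0,0]],[[1.1,-2.5,-0.2],[0,0,0]]]' >/dev/null
python3 -m crank '[[[1.1,-2.5,-0.2],[0,0,0]],[[1.1,-2.5,-0.2],[0,0,0]],[[1.1,-2.5,-0.2],[0,0,0]],[[1.1,-2.5,-0.2],[0,0,0]],[[1.1,-2.5,-0.2],[0,0,0]]]' >/dev/null
python3 -m crank '[[[1.1,-2.5,-0.2],[0,0,0]],[[0,0,0],[0,0,0]],[[0,0,0],[0,0,0]]]' >/dev/null
python3 sh.py .041 -.001 .03
```

```text
[ 0.4867 -0.357   0.0762]
t 35.0 tcp [ 0.4719 -0.3542  0.1207] w 41.6 F [-0.7 -0.9 -0.3] turn [ 0.001 -0.009 -0.002] rows 1 each [ 0.001 -0.009 -0.002] shift cm [-0.03 -0.28  4.69]

shelf-frame tcp 0.0407 0.0018 0.0769
```

```bash
python3 -m crank '[[[0,-0.25,1],[0.001,-0.009,-0.002]],[[0,0,2],[0,0,0]],[[0,0,1.7],[0,0,0]],[[0,0,0],[0,0,0]],[[0,0,0],[0,0,0]]]' >/dev/null
python3 sh.py .041 -.001 .014
python3 -m crank '[[[0,0,0.7],[0,0,0]],[[0,0,0.4],[0,0,0]],[[0,0,0],[0,0,0]],[[0,0,0],[0,0,0]]]' |grep contact
python3 sh.py .041 -.001 .0126
```

```text
[ 0.4917 -0.357   0.061 ]
t 35.5 tcp [ 0.4877 -0.3555  0.0769] w 41.9 F [ 1.  -0.4 -0.5] turn [0.001 0.001 0.003] rows 1 each [0.001 0.001 0.003] shift cm [ 0.12 -0.15  1.63]

shelf-frame tcp 0.0422 0.0005 0.0303
contact_force: [-0.5, 0.6, -0.8]
[ 0.4921 -0.357   0.0597]
t 35.9 tcp [ 0.491  -0.3568  0.0672] w 41.4 F [-0.5  0.6 -0.8] turn [-0.001  0.002  0.002] rows 1 each [-0.001  0.002  0.002] shift cm [ 0.13 -0.02  0.75]

shelf-frame tcp 0.0423 -0.0008 0.0201
```

```bash
python3 -m crank '[[[0,0,0.3],[0,0,0]],[[0,0,0.2],[0,0,0]],[[0,0,0],[0,0,0]],[[0,0,0],[0,0,0]]]' |grep contact
python3 -m crank '[[[0,0,0.1],[0,0,0]],[[0,0,0],[0,0,0]],[[0,0,0],[0,0,0]]]' |grep contact
python3 -m crank '[[[0,0,0.1],[0,0,0]],[[0,0,0],[0,0,0]],[[0,0,0],[0,0,0]]]' |grep contact
python3 sh.py .033 -.001 .0126
```

```text
contact_force: [1.3, -0.3, -1.0]
contact_force: [-0.5, 0.1, -0.9]
contact_force: [-0.1, -0.7, 0.2]
[ 0.4845 -0.357   0.0572]
t 36.9 tcp [ 0.4932 -0.3567  0.0604] w 41.5 F [-0.1 -0.7  0.2] turn [-0.001  0.002  0.002] rows 1 each [-0.001  0.002  0.002] shift cm [ 0.92 -0.03  0.04]

shelf-frame tcp 0.0422 -0.0007 0.013
```

```bash
python3 -m crank '[[[0.2,0,0],[0,0,0]],[[0.2,0,0],[0,0,0]],[[0.15,0,0],[0,0,0]],[[0,0,0],[0,0,0]],[[0,0,0],[0,0,0]]]' |grep contact
python3 -m crank '[[[0.15,0,0],[0,0,0]],[[0,0,0],[0,0,0]],[[0,0,0],[0,0,0]]]' |grep contact
python3 -m crank '[[[0.12,0,0],[0,0,0]],[[0,0,0],[0,0,0]],[[0,0,0],[0,0,0]]]' |grep contact
python3 sh.py .033 -.001 .0126
```

```text
contact_force: [-0.8, 0.4, 0.1]
contact_force: [-0.3, -1.1, -1.2]
contact_force: [-0.2, 0.2, -0.3]
[ 0.4845 -0.357   0.0572]
t 38.0 tcp [ 0.4853 -0.3567  0.0579] w 41.6 F [-0.2  0.2 -0.3] turn [-0.001  0.002  0.002] rows 1 each [-0.001  0.002  0.002] shift cm [ 0.1  -0.03  0.04]

shelf-frame tcp 0.034 -0.0007 0.013
```

```bash
python3 -m crank '[[[0.1,0,0],[0,0,0]],[[0,0,0],[0,0,0]],[[0,0,0],[0,0,0]]]' |grep contact
python3 -m crank '[[[0,0,0.1],[0,0,0]],[[0,0,0],[0,0,0]],[[0,0,0],[0,0,0]]]' |grep contact
python3 sh.py .033 -.001 .0126
```

```text
contact_force: [-0.3, -0.1, -0.2]
contact_force: [-1.5, 0.9, 2.8]
[ 0.4845 -0.357   0.0572]
t 38.6 tcp [ 0.4848 -0.3568  0.0568] w 41.9 F [-1.5  0.9  2.8] turn [-0.001  0.002  0.002] rows 1 each [-0.001  0.002  0.002] shift cm [ 0.02 -0.02 -0.05]

shelf-frame tcp 0.0332 -0.0008 0.0121
```

```bash
python3 -m crank '[[[0.1,0,0],[0,0,0]],[[0,0,0],[0,0,0]],[[0,0,0],[0,0,0]]]' |grep contact
python3 -m crank '[[[0.1,0,0],[0,0,0]],[[0,0,0],[0,0,0]],[[0,0,0],[0,0,0]]]' |grep contact
python3 sh.py .033 -.001 .0126
```

```text
contact_force: [0.7, 0.4, 3.3]
contact_force: [1.4, 0.5, 4.0]
[ 0.4845 -0.357   0.0572]
t 39.2 tcp [ 0.4832 -0.3569  0.0563] w 41.6 F [1.4 0.5 4. ] turn [-0.001  0.002  0.002] rows 1 each [-0.001  0.002  0.002] shift cm [-0.16 -0.01 -0.05]

shelf-frame tcp 0.0314 -0.0009 0.0121
```

```bash
python3 -m crank '[[[0.1,0,0],[0,0,0]],[[0,0,0],[0,0,0]],[[0,0,0],[0,0,0]]]' |grep contact
python3 -m crank '[[[0,0,0],[0,0,0]],[[0,0,0],[0,0,0]],[[0,0,0],[0,0,0]],[[0,0,0],[0,0,0]],[[0,0,0],[0,0,0]]]' 6|grep -E "contact|width"
python3 -m crank '[[[0,0,-1.5],[0,0,0]],[[0,0,-3],[0,0,0]],[[0,0,-4],[0,0,0]],[[0,0,-3],[0,0,0]],[[0,0,-3],[0,0,0]]]' >/dev/null
python3 -m crank '[[[-3,3,0],[0,0,0]],[[-3,3,0],[0,0,0]],[[-3,4,0],[0,0,0]],[[-3,4,0],[0,0,0]],[[-3,4,0],[0,0,0]]]' |grep tcp
python3 -m crank '[[[-2,4,0],[0,0,0]],[[-2,4,0],[0,0,0]],[[0,4,0],[0,0,0]],[[0,4,0],[0,0,0]],[[0,0,0],[0,0,0]]]' |grep tcp
python3 - <<'E'
from h import *
F=np.array([.457,-.356,.035]);a=np.radians(18);ux=np.array([np.cos(a),0,np.sin(a)]);n=np.array([-np.sin(a),0,np.cos(a)])
for c in("side","top"):
    p,d=optics.grab_frame(c); cv2.imwrite(f"pics/f_{c}.png",p[...,::-1]); Q=cloud(c,d).reshape(-1,3)-F; L=np.c_[Q@ux,Q[:,1],Q@n]
    I=L[(L[:,0]>0.002)&(L[:,0]<.1)&(abs(L[:,1])<.04)&(L[:,2]>.0135)&(L[:,2]<.021)]
    print(c,len(I)); 
    if len(I)>20: print(np.median(I,0),cv2.minAreaRect((I[:,:2]*1000).astype(np.float32)))
    u,v=proj(c,[[.5,-.356,.05]])[0].astype(int)
    im=cv2.resize(p[v-45:v+45,u-45:u+45],(390,390),interpolation=cv2.INTER_CUBIC); globals()[c]=im
cv2.imwrite("pics/sh5.png",np.hstack([top,side])[...,::-1])
E
```

```text
contact_force: [5.6, -1.0, 2.8]
contact_force: [0.2, 0.3, -0.2]
grip_width: 0.0598
tcp_pos: [0.5795, -0.1751, 0.2416]
tcp_pos: [0.6166, -0.0087, 0.2534]
side 391
[ 0.03412584 -0.00224341  0.01684731] ((35.14146423339844, -2.4386463165283203), (69.19647979736328, 52.627525329589844), 8.835355758666992)
top 416
[ 0.03453039 -0.00170227  0.01627493] ((33.90330123901367, -1.3167171478271484), (45.762855529785156, 62.96821212768555), 89.21781921386719)
```

View pics/sh5.png

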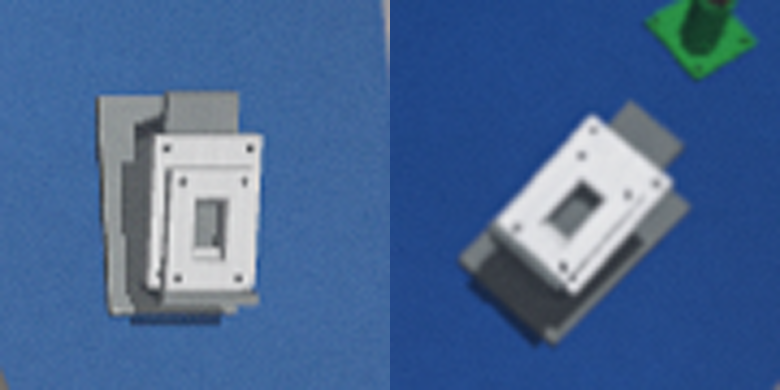

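View pics/f_side.png

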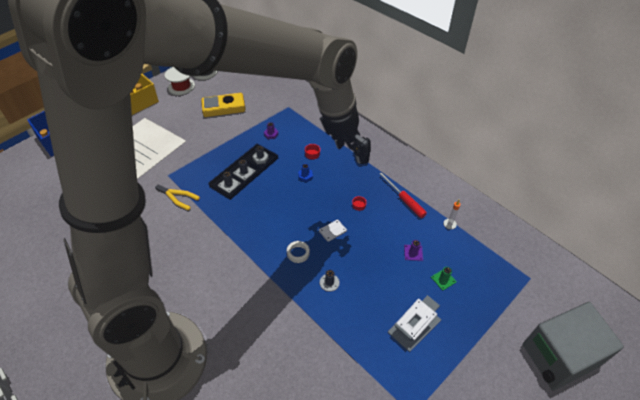

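The small plate lies flat, straight and centred on the large one, with both against the backstop. All three parts stand in the tray, and the blank plate and round connector are where they started.

```bash
python3 -c "
from bench import r
print(r.hand_in())"
```

```text
the job is handed in; nothing more can be done
None
```

The connector kit is made up and handed in after about 41 s of robot time; no verdict came back, but my final pictures show every part in place and both look-alikes unmoved.

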